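# Stack the second parts bin on the turntable bin

### The arm

A 6-joint arm with a two-finger parallel gripper is mounted at the origin on the work surface. World frame = base frame: x ahead of the robot, y to its left, z up, the work surface at z = 0. Lengths are in m, angles in rad, forces in N, time in s.
With the tool pointing down it reaches from about 0.325 to 0.85 m from the base axis. Payload 4.4 kg.
Tool frame: the origin (TCP) lies midway between the tips of the shut fingers; the grasp point (between the pads) lies 19 mm behind it; z points along the fingers, y is the direction in which the jaws open and shut (so a half turn about z gives the same grasp; the last joint's range is limited). The gripper opens to 94 mm and grips with 3 to 60 N. Pads are 16 mm wide; open, the fingers measure 119 mm over their backs; the gripper's body (75 mm by 177 mm) begins 78 mm behind the grasp point.
Start: joints at [0.975, 0.207, 1.542, -0, 1.393, -0.15], TCP at [0.248, 0.519, 0.167] pointing down, gripper open.
Joint ranges: [-2.73, 2.73], [-0.86, 2.22], [0.23, 2.46], [-1.11, 4.25], [0.08, 2.63], [-2.82, 2.82]. Speed limits (rad/s): [2.79, 2.79, 3.14, 3.14, 3.14, 3.14].

### API

Orientations are given as [roll, pitch, yaw] about the fixed x, y, z axes, in that order (R = Rz(yaw) Ry(pitch) Rx(roll)).
In Python, from cell import ctrl gives the robot as it stands.
- The arm moves only by the shell command python3 -m inch 'ROWS'. ROWS is JSON, a list of rows, each an object of numbers: "tx", "ty", "tz": the shift along the tool's x, y, z in mm; "wx", "wy", "wz": the turn, a rotation vector about the tool's x, y, z in rad; "hand": the opening in per cent of the stroke, from 0 (shut) to 100 (fully open). A call has 1 to 5 rows; each row is the pose to reach, as a shift and turn from the pose measured when the call began, along the tool's axes at that moment; what a row does not reach only later rows make up. A row lasts 1/12 s, in which the tool goes at most 41.7 mm and 7.16 degrees, less where a joint would pass 70% of its speed; a pose out of reach is approached as far as the arm can. A call with a gripper value outside its range is refused whole. The fingers move at their own pace and stop on an object; the grip force is fixed at half the most. Time passes only in rows, so rows that repeat a pose let the fingers close. It gives the time, the measured TCP pose, the force and the opening at its end, in the units of the state.
- ctrl.state(): the state, without advancing time (a new reading comes with each control period).
- ctrl.grab_frame(name): name is "side" or "top" or "wrist"; returns a dict with "pixels" (420x560x3 uint8, red, green, blue), "fx", "fy", "cx", "cy" (pixels), "R" (3x3) and "t" (3): a world point X has camera coordinates R X + t. Camera axes: x right, y down, z forward; pixel columns grow to the right and rows downward; lengths in m; the calibration is good to about 2 mm. A picture is of the moment at which its call begins. There is no depth.
- ctrl.close_job(): hands the job in, once; it reports no verdict.
The state is a dict: "time_s": time; "joint_pos": joint angles; "joint_vel": joint speeds; "joint_torque": joint torques, N m; "tool_pos": TCP position; "orientation": TCP orientation; "contact_force": force on the tool from outside, world axes, zero at the start; "wrist_torque": the same for the moment, N m; "width": finger opening in m.
Only numpy, scipy, OpenCV 4.12 (cv2) and the standard library are available. Lean on these libraries where they do the work, as an engineer would, in place of code of your own. Each camera call takes 0.05 s, during which the arm holds its last target. There are 200 camera calls.

### The job

Take the turntable's crank by its loose grip sleeve and, keeping hold of the sleeve, wind the turntable anticlockwise (seen from above) as far as its end stop, which turns the filled bin fixed on it about half round. Then pick up the empty bin and set it down, without dropping it, level on top of the filled one, low front opposite to low front, so that it rests on the inner ledges instead of nesting down onto the parts; let go of everything and leave the other things on the table alone.

Things in the scene. Friction and masses are not known exactly. Their poses are not given: they have to be found in the camera images.
- turntable: Fixed round steel base (230 mm across) of the turntable; origin on the table top, on the vertical turning axis. At the end stop the bin on the turntable has its x axis opposite to this body's x axis.
- platter (a joint): Turn of the turntable in rad, anticlockwise from above. 0: the filled bin's x axis is along the turntable base's x axis; end stop at 3.14. It starts between 0 and 0.6, has a stop at each end, turns with a friction of about 0.3 N m and stays where it is left.
- lower_bin (a point): Filled grey bin fixed on the plywood platter: centre of its underside, 35 mm above the table, turning with the platter. Same shape and axes as the empty bin, but no grip bar. Wooden and brass parts inside reach up to 38 mm. The crank arm lies along its +y axis: the sleeve's axis is 140 mm from the turning axis.
- ledges (a point): Point on the filled bin's centre line at the height of its inner ledges, 73 mm above its underside, 12 mm below its rim. Two ledges on each long wall, at x = -56 and +22 mm, each 26 mm long, 15 mm deep. With both bins' x axes opposite, the empty bin's underside rests here (origin on this point, play 5 mm each way); with x axes the same way it nests down.
- sleeve: Upright black grip sleeve of the crank, 28 mm in diameter, 60 mm tall, spinning freely about its own vertical axis, so that a gripper can go round with it without turning. Origin: centre of its lower end, 60 mm above the table; top at 120 mm. It is 73 mm clear of the filled bin's rim.
- bin: Loose, empty grey stack-nest bin, 0.2 to 0.45 kg: 164 x 114 mm at the base, 184 x 134 mm at the rim, 85 mm high, walls 3 mm. Origin: centre of its underside; x along its length. The end wall at +x is cut low (50 mm: the low front), that at -x is full height. The long walls have grooves outside that are ribs inside, not symmetric along x.
- grip_bar (a point): Middle of the wooden grip bar fixed across the empty bin along its y: 14 mm thick along x, 122 mm long, 30 mm high. This point is 77 mm above the bin's underside; the bar's top is 92 mm above it.
- tape_roll: Bystander: cardboard tape core lying flat, ring 90 mm across, 24 mm high; leave alone.
- screwdriver: Bystander: screwdriver lying on the table; leave alone.
- glue: Bystander: small white bottle, 44 mm across, 90 mm tall; leave alone.
- thread_cone: Bystander: grey thread cone, 60 mm across, 118 mm tall; leave alone.
- jar: Bystander: glass jar with steel cap, 72 mm across, 80 mm tall; leave alone.
- offcut: Bystander: wooden offcut 140 x 50 x 35 mm; leave alone.
- wrench: Bystander: wrench lying on the table; leave alone.

How it is judged:
On the way, in this order (a step that is already met when the one before it is completed fails the run):
1. The turntable is wound to its end stop (within about 0.1 rad), before the empty bin is set on it (value of joint platter above 3.04 rad), for 0.2 s.
2. The empty bin rests level on the ledges of the filled one (x of bin in the frame of lower_bin between -0.01 and 0.01 m and y of bin in the frame of lower_bin between -0.01 and 0.01 m and z of bin in the frame of lower_bin between 0.068 and 0.078 m and angle between bin's own z axis and vertical below 0.06 rad), for 0.2 s.
At the end, for the whole second after the job is handed in: The turntable is at its end stop (within 0.1 rad); the empty bin rests on the ledges: its origin 73 mm (within 5 mm) above the filled bin's underside and within 10 mm of its centre along each axis, level within 0.06 rad, at rest and released (all of step 2 and value of joint platter above 3.04 rad and linear speed of bin below 0.02 m/s and contact force between the fingers and sleeve below 0.1 N); the robot touches nothing.
It fails at once if The turntable turned fast (over 0.4 rad/s) while the sleeve was not held ((velocity of joint platter above 0.4 rad/s or velocity of joint platter below -0.4 rad/s) and contact force between the fingers and sleeve below 0.05 N).
It fails at once if The empty bin was dropped or thrown (over 0.5 m/s without being held) (linear speed of bin above 0.5 m/s and contact force between the fingers and bin below 0.05 N).
It fails at once if A bystander was moved more than 30 mm or knocked over (distance of any of tape_roll, screwdriver, glue, thread_cone, jar, offcut, wrench from where it was at the start of the episode above 0.03 m or angle between any of glue, thread_cone, jar's own z axis and vertical above 0.5 rad).
It also fails if it takes over 64 s, if anything falls off the work surface, if the arm or the gripper's body presses on something with over 40 N, if the wrist force passes 120 N, or if a joint passes its speed limit or range.

## Working session

There is one attempt and no reset: what is moved stays moved. The work goes in short steps, Python scripts to look and compute and a shell command to move; the robot and the scene stay as the last step left them, time stands still between calls to the robot, and variables do not carry over. Pictures are saved under pics/ and viewed, about 8 in all and at most 12, crops included, and the job is handed in when it is done.

```bash
ls; mkdir -p pics
cat > h.py <<'E'
import numpy as np, cv2, json
from cell import ctrl
from scipy.spatial.transform import Rotation as Ro
def grab(n,save=None):
    f=ctrl.grab_frame(n)
    for k in("R","t"): f[k]=np.array(f[k])
    f["pixels"]=np.array(f["pixels"],np.uint8)
    if save: cv2.imwrite("pics/"+save+".png",f["pixels"][:,:,::-1])
    return f
def ray(f,u,v,z):
    d=f["R"].T@np.array([(u-f["cx"])/f["fx"],(v-f["cy"])/f["fy"],1]); o=-f["R"].T@f["t"]
    return o+d*(z-o[2])/d[2]
def proj(f,X):
    c=f["R"]@np.array(X)+f["t"]; return np.array([f["fx"]*c[0]/c[2]+f["cx"],f["fy"]*c[1]/c[2]+f["cy"]])
def st():
    s=ctrl.state(); return s,np.array(s["tool_pos"]),Ro.from_euler("xyz",s["orientation"]).as_matrix()
def rel(p,yaw=None):
    """target TCP world pos -> tool shift mm; wz for tool pointing straight down w/ tool x heading yaw"""
    s,t,R=st(); out=R.T@(np.array(p)-t)*1000
    return np.round(out,1)
E
python3 - <<'E'
from h import *
for n in("top","side"):
    f=grab(n,n+"0"); print(n,f["fx"],f["cx"],f["cy"],-f["R"].T@f["t"],f["R"].tolist())
s,t,R=st(); print(s,R)
E
```

```text
pics
top 537.2490512314524 277.8027970709932 208.26982120168262 [0.26836832 0.02029288 1.8590738 ] [[-0.008950586755487438, -0.9999186069974588, -0.009092105201453947], [-0.9869285803207238, 0.010296701808400867, -0.160828962808288], [0.16090949115217937, 0.007533744894186967, -0.9869404127631093]]
side 381.91328604137476 286.12866091625506 204.8400424905868 [ 0.1274325  -0.71452769  0.65574484] [[0.8775384469532667, -0.4794309009926571, 0.008502075759361898], [-0.263385567713597, -0.4967594159535753, -0.8269571484554983], [0.4006922969549518, 0.7234473677019163, -0.5622006664227045]]
{'time_s': 0.1, 'joint_pos': array([ 9.74495874e-01,  2.07352629e-01,  1.54277745e+00, -2.47469446e-05,
        1.39346811e+00, -1.50520715e-01]), 'joint_vel': array([-0.00145277, -0.00069015, -0.00354296, -0.00230502, -0.0017328 ,
        0.00028138]), 'joint_torque': array([-9.25018730e-05, -3.71862745e+01, -2.82295293e+01,  7.01798382e-02,
        3.10533901e-02, -1.30776925e-05]), 'tool_pos': array([0.24750186, 0.51813762, 0.1656128 ]), 'orientation': array([-3.13960614e+00, -2.76661449e-04,  2.69581703e+00]), 'contact_force': array([-0.98226763,  0.45349655,  0.10611187]), 'wrist_torque': array([-0.01006206, -0.02856727,  0.05919172]), 'width': 0.09428295044774718} [[-9.02276487e-01  4.31156489e-01 -1.10612473e-03]
 [ 4.31157819e-01  9.02274978e-01 -1.67309837e-03]
 [ 2.76661445e-04 -1.98651165e-03 -9.99997989e-01]]
```

View pics/top0.png

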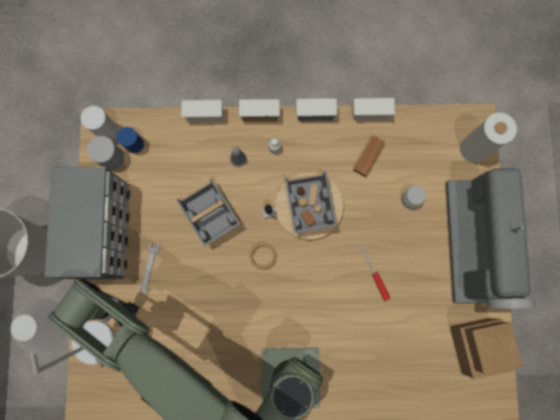

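View pics/side0.png

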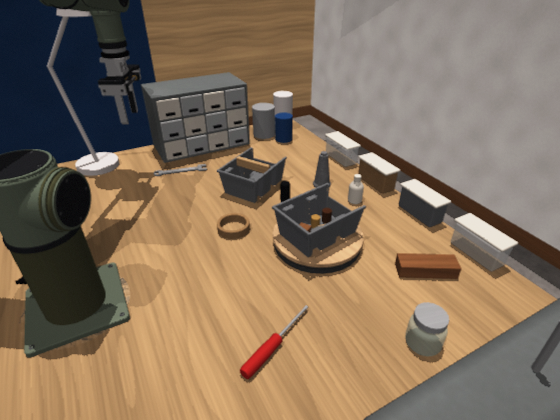

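The top view shows the filled bin on its platter at about (309,205), the sleeve at (268,210), the empty bin at (210,213) with its bar across it, and the tape roll at (263,256). The side view agrees. I'll zoom in to measure.

Run:
```python
from h import *
f=grab("top"); im=f["pixels"][:,:,::-1]
c=cv2.resize(im[155:265,165:355],None,fx=4.2,fy=4.2,interpolation=cv2.INTER_CUBIC)
c=cv2.convertScaleAbs(c,alpha=1.6)
for k in range(170,355,10): cv2.putText(c,str(k) if k%20==0 else "|",(int((k-165+.5)*4.2)-6,8),0,.35,(0,255,0),1)
for k in range(160,265,10): cv2.putText(c,str(k),(0,int((k-155+.5)*4.2)+3),0,.35,(0,255,0),1)
cv2.imwrite("pics/crop.png",c)
hsv=cv2.cvtColor(im,cv2.COLOR_BGR2HSV)
# platter outline: light wood disc -> print rough rays
for nm,u,v,z in[("sleeve",268,209,.12),("table",309,205,.03),("binbar",210,211,.092),("tape",263,256,.012),("cone",238,150,.118),("glue",275,143,.09)]: print(nm,ray(f,u,v,z).round(3))
```

```text
sleeve [0.55  0.066 0.12 ]
table [ 0.577 -0.074  0.03 ]
binbar [0.55  0.26  0.092]
tape [0.404 0.087 0.012]
cone [0.751 0.165 0.118]
glue [0.782 0.041 0.09 ]
```

View pics/crop.png

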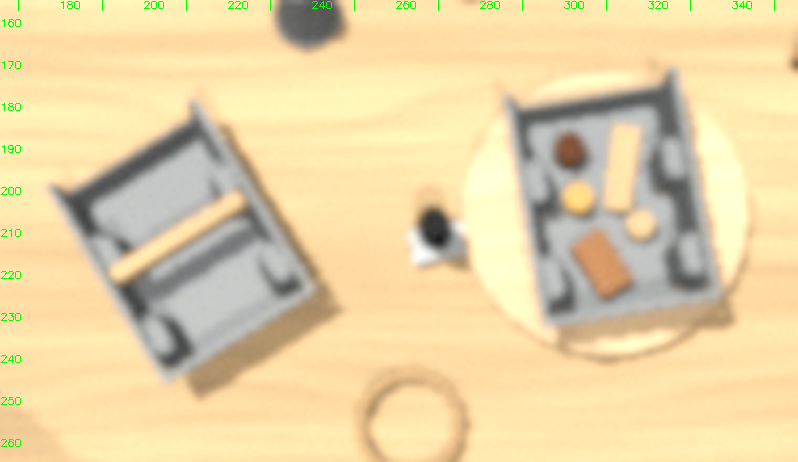

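The crop shows both bins with their low front (+x) towards the top of the picture. The filled bin is turned about 10° and the empty one about 30° anticlockwise. The sleeve top is at (268,207.6) and the crank arm runs to the disc.

Run:
```python
from h import *
f=grab("top"); g=grab("side")
P=lambda x,y,z: ray(f,165+x/4.2-.5,155+y/4.2-.5,z)
c=P(608,215,.035); s=P(434,223,.12); print("disc",c,"sleeve",s,"r",np.hypot(*(s-c)[:2]), "psi",np.arctan2(*(s-c)[1::-1])-np.pi/2)
for nm,Q,z in[("low",[(545,323),(720,296),(510,100),(672,72)],.12),("empty",[(168,380),(314,288),(54,188),(194,104)],.085)]:
    q=np.array([P(*a,z) for a in Q]); m=q.mean(0); a=q[2:].mean(0)-q[:2].mean(0); b=q[[0,2]].mean(0)-q[[1,3]].mean(0)
    print(nm,m,"L",np.hypot(*a[:2]),"W",np.hypot(*b[:2]),"yaw",np.arctan2(a[1],a[0]),np.arctan2(b[1],b[0])-np.pi/2)
a=P(115,272,.092);b=P(240,200,.092);print("bar",(a+b)/2,np.hypot(*(a-b)[:2]),np.arctan2(*(a-b)[1::-1])-np.pi/2)
# sleeve in side view: black blob near (285,190)
im=g["pixels"]; m=(im[175:206,272:298].max(2)<45).astype(np.uint8); ys,xs=np.nonzero(m); print("blob",xs.min()+272,xs.max()+272,ys.min()+175,ys.max()+175)
print("pred sleeve top",proj(g,s),"bot",proj(g,[s[0],s[1],.06]),"disc",proj(g,c))
print(rel([s[0],s[1],.165]))
```

```text
disc [ 0.57362576 -0.07411232  0.035     ] sleeve [0.55448839 0.06625796 0.12      ] r 0.14166881976658632 psi 0.13549952756383266
low [ 0.57378039 -0.07281936  0.12      ] L 0.18015769192221825 W 0.13365045739747478 yaw 0.1624091113999775 0.15365050147455261
empty [0.54925079 0.26785477 0.085     ] L 0.17984690211348972 W 0.13298910879055748 yaw 0.5576433913002209 0.5522225694878142
bar [0.55083046 0.27060457 0.092     ] 0.1138488025229391 0.5228287804871732
blob 275 288 175 201
pred sleeve top [284.60797851 183.73887755] bot [284.47395371 202.09845996] disc [316.66365197 234.77270922]
[-471.8 -275.8    1.3]
```

```bash
python3 -m inch '[{"tx":-35,"ty":-20},{"tx":-70,"ty":-40},{"tx":-105,"ty":-60},{"tx":-140,"ty":-80},{"tx":-170,"ty":-100}]'
python3 -m inch '[{"tx":-35,"ty":-20},{"tx":-70,"ty":-40},{"tx":-105,"ty":-60},{"tx":-140,"ty":-80},{"tx":-170,"ty":-100}]'
python3 -c "
from h import *
print(rel([.554,.066,.165]))"
```

```text
[-471.4 -276.2    1.3]invalid input
invalid input
```

```bash
python3 -m inch '[{"tx":-35,"ty":-20,"tz":0,"wx":0,"wy":0,"wz":0,"hand":100},{"tx":-70,"ty":-40,"tz":0,"wx":0,"wy":0,"wz":0,"hand":100},{"tx":-105,"ty":-60,"tz":0,"wx":0,"wy":0,"wz":0,"hand":100},{"tx":-140,"ty":-80,"tz":0,"wx":0,"wy":0,"wz":0,"hand":100},{"tx":-170,"ty":-100,"tz":0,"wx":0,"wy":0,"wz":0,"hand":100}]'
python3 -c "
from h import *
print(rel([.554,.066,.165]))"
```

```text
time_s: 0.67
tool_pos: [0.359, 0.3531, 0.1662]
orientation: [-3.141, 0.0, 2.696]
contact_force: [0.5, -0.3, 0.2]
width: 0.0939
[-299.7 -175.     1.5]
```

```bash
python3 -m inch '[{"tx":-35,"ty":-20,"tz":0,"wx":0,"wy":0,"wz":0,"hand":100},{"tx":-70,"ty":-40,"tz":0,"wx":0,"wy":0,"wz":0,"hand":100},{"tx":-105,"ty":-60,"tz":0,"wx":0,"wy":0,"wz":0,"hand":100},{"tx":-140,"ty":-80,"tz":0,"wx":0,"wy":0,"wz":0,"hand":100},{"tx":-170,"ty":-100,"tz":0,"wx":0,"wy":0,"wz":0,"hand":100}]'
python3 -m inch '[{"tx":-35,"ty":-20,"tz":0,"wx":0,"wy":0,"wz":0,"hand":100},{"tx":-70,"ty":-40,"tz":0,"wx":0,"wy":0,"wz":0,"hand":100},{"tx":-105,"ty":-60,"tz":0,"wx":0,"wy":0,"wz":0,"hand":100},{"tx":-130,"ty":-75,"tz":0,"wx":0,"wy":0,"wz":0,"hand":100},{"tx":-130,"ty":-75,"tz":0,"wx":0,"wy":0,"wz":0,"hand":100}]'
python3 -c "
from h import *
print(rel([.554,.066,.08]))
f=grab('wrist','w0'); print(proj(f,[.554,.066,.12]))"
```

```text
time_s: 1.08
tool_pos: [0.4706, 0.1876, 0.1665]
orientation: [-3.141, 0.001, 2.695]
contact_force: [-0.4, 0.7, -0.4]
width: 0.0941
time_s: 1.5
tool_pos: [0.5583, 0.0586, 0.1666]
orientation: [-3.14, 0.004, 2.689]
contact_force: [-0.4, -0.2, 0.1]
width: 0.0942
[ 7.4  4.9 86.6]
[283.89645551 204.21096715]
```

View pics/w0.png

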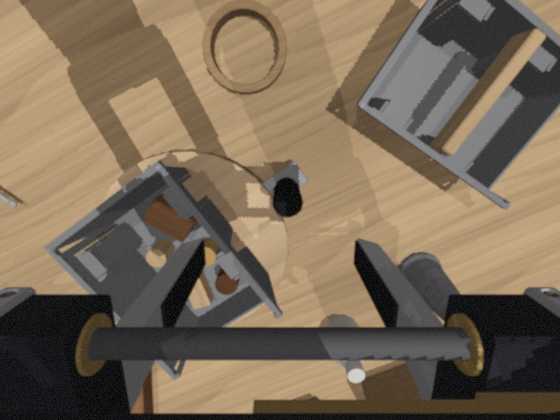

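The wrist view shows the sleeve top at about (287,203) against a predicted (284,204), so the measurement holds. Now I'll go down and grip.

```bash
python3 -m inch '[{"tx":7,"ty":5,"tz":0,"wx":0,"wy":0,"wz":0,"hand":100},{"tx":7,"ty":5,"tz":30,"wx":0,"wy":0,"wz":0,"hand":100},{"tx":7,"ty":5,"tz":60,"wx":0,"wy":0,"wz":0,"hand":100},{"tx":7,"ty":5,"tz":86,"wx":0,"wy":0,"wz":0,"hand":100},{"tx":7,"ty":5,"tz":86,"wx":0,"wy":0,"wz":0,"hand":100}]'
python3 -m inch '[{"tx":0,"ty":0,"tz":0,"wx":0,"wy":0,"wz":0,"hand":0},{"tx":0,"ty":0,"tz":0,"wx":0,"wy":0,"wz":0,"hand":0},{"tx":0,"ty":0,"tz":0,"wx":0,"wy":0,"wz":0,"hand":0},{"tx":0,"ty":0,"tz":0,"wx":0,"wy":0,"wz":0,"hand":0},{"tx":0,"ty":0,"tz":0,"wx":0,"wy":0,"wz":0,"hand":0}]'
python3 -m inch '[{"tx":0,"ty":0,"tz":0,"wx":0,"wy":0,"wz":0,"hand":0},{"tx":0,"ty":0,"tz":0,"wx":0,"wy":0,"wz":0,"hand":0}]'
python3 -c "
from h import *
s,t,R=st();print(R.round(4),s['time_s'])"
```

```text
time_s: 1.97
tool_pos: [0.5457, 0.071, 0.0745]
orientation: [-3.136, -0.011, 2.693]
contact_force: [-0.8, 1.0, -0.8]
width: 0.094
time_s: 2.38
tool_pos: [0.5471, 0.0711, 0.0763]
orientation: [-3.138, -0.007, 2.693]
contact_force: [-1.0, 0.1, -0.8]
width: 0.0637
time_s: 2.55
tool_pos: [0.5481, 0.0711, 0.0775]
orientation: [-3.138, -0.005, 2.693]
contact_force: [0.5, 0.1, 0.3]
width: 0.0509
[[-9.010e-01  4.337e-01 -6.200e-03]
 [ 4.337e-01  9.011e-01 -5.000e-04]
 [ 5.400e-03 -3.100e-03 -1.000e+00]] 2.55
```

```bash
python3 -m inch '[{"tx":-6,"ty":-1,"tz":0,"wx":0,"wy":0,"wz":0,"hand":45},{"tx":-6,"ty":-1,"tz":0,"wx":0,"wy":0,"wz":0,"hand":45},{"tx":-6,"ty":-1,"tz":0,"wx":0,"wy":0,"wz":0,"hand":0},{"tx":-6,"ty":-1,"tz":0,"wx":0,"wy":0,"wz":0,"hand":0},{"tx":-6,"ty":-1,"tz":0,"wx":0,"wy":0,"wz":0,"hand":0}]'
python3 -m inch '[{"tx":0,"ty":0,"tz":0,"wx":0,"wy":0,"wz":0,"hand":0},{"tx":0,"ty":0,"tz":0,"wx":0,"wy":0,"wz":0,"hand":0},{"tx":0,"ty":0,"tz":0,"wx":0,"wy":0,"wz":0,"hand":0},{"tx":0,"ty":0,"tz":0,"wx":0,"wy":0,"wz":0,"hand":0},{"tx":0,"ty":0,"tz":0,"wx":0,"wy":0,"wz":0,"hand":0}]'
```

```text
time_s: 2.97
tool_pos: [0.5534, 0.0684, 0.0774]
orientation: [-3.141, -0.006, 2.692]
contact_force: [0.3, 3.5, -1.2]
width: 0.0255
time_s: 3.38
tool_pos: [0.5534, 0.0686, 0.0774]
orientation: [-3.141, -0.006, 2.692]
contact_force: [0.6, 1.2, -0.4]
width: 0.0245
```

Width 24.5 mm is less than the 28 mm sleeve, so I'll check the grasp.

Run:
```python
from h import *
f=grab("wrist"); s,t,R=st()
print(proj(f,t),proj(f,t-.043*R[:,2]), proj(f,[*t[:2],.12]))
c=cv2.convertScaleAbs(cv2.resize(f["pixels"][150:400,150:420,::-1],None,fx=2,fy=2),alpha=2.2)
cv2.imwrite("pics/w1.png",c)
```

```text
[278.3842078  230.25123407] [278.28408997 254.67099437] [278.23143349 254.03571528]
```

View pics/w1.png

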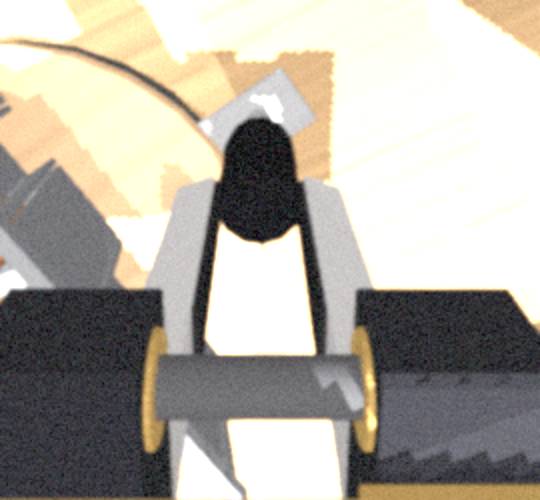

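The wrist view shows the sleeve top at about (280,252) centred between the pads (predicted (278,254)). The grasp is good, and the smaller width comes from soft pads. Next I'll plan the winding arc.

```bash
cat > arc.py <<'E'
from h import *
import sys
s,t,R=st(); c=np.array([float(sys.argv[1]),float(sys.argv[2])]); d=t[:2]-c; r=np.hypot(*d); a=np.arctan2(d[1],d[0])
print("r",r.round(4),"psi",round(a-np.pi/2,3),"F",s["contact_force"].round(1),"z",t[2].round(4))
N=int(sys.argv[3]); prev=t
for k in range(N):
    if k%5==0: base=t if k==0 else p
    b=a+.1*(k+1); p=np.array([*(c+.141*np.array([np.cos(b),np.sin(b)])),.078])
    print(k%5+1,(R.T@(p-base)*1000).round().astype(int)[:3])
E
python3 arc.py .574 -.0725 10
```

```text
r 0.1426 psi 0.145 F [ 0.6  1.7 -0.2] z 0.0774
1 [ 10 -10  -1]
2 [ 21 -19   0]
3 [ 30 -30   0]
4 [ 38 -41   0]
5 [ 45 -53   0]
1 [  6 -13   0]
2 [ 10 -26   0]
3 [ 14 -40   0]
4 [ 15 -54   0]
5 [ 16 -68   0]
```

```bash
python3 -m inch '[{"tx":10,"ty":-10,"tz":0,"wx":0,"wy":0,"wz":0,"hand":0},{"tx":21,"ty":-19,"tz":0,"wx":0,"wy":0,"wz":0,"hand":0},{"tx":30,"ty":-30,"tz":0,"wx":0,"wy":0,"wz":0,"hand":0},{"tx":38,"ty":-41,"tz":0,"wx":0,"wy":0,"wz":0,"hand":0},{"tx":45,"ty":-53,"tz":0,"wx":0,"wy":0,"wz":0,"hand":0}]'; python3 arc.py .574 -.0725 10
```

```text
time_s: 3.85
tool_pos: [0.4901, 0.041, 0.0782]
orientation: [3.14, -0.005, 2.693]
contact_force: [2.3, 2.0, 0.2]
width: 0.0236
r 0.1412 psi 0.637 F [2.3 2.  0.2] z 0.0782
1 [  6 -13   0]
2 [ 10 -26   0]
3 [ 14 -40   0]
4 [ 16 -54   0]
5 [ 16 -68   0]
1 [ -1 -14   0]
2 [ -3 -28   0]
3 [ -7 -42   0]
4 [-12 -55   0]
5 [-18 -67   0]
```

Low forces and good tracking, so I'll go on.

```bash
python3 -m inch '[{"tx":6,"ty":-13,"tz":0,"wx":0,"wy":0,"wz":0,"hand":0},{"tx":10,"ty":-26,"tz":0,"wx":0,"wy":0,"wz":0,"hand":0},{"tx":14,"ty":-40,"tz":0,"wx":0,"wy":0,"wz":0,"hand":0},{"tx":16,"ty":-54,"tz":0,"wx":0,"wy":0,"wz":0,"hand":0},{"tx":16,"ty":-68,"tz":0,"wx":0,"wy":0,"wz":0,"hand":0}]'; python3 -m inch '[{"tx":-1,"ty":-14,"tz":0,"wx":0,"wy":0,"wz":0,"hand":0},{"tx":-3,"ty":-28,"tz":0,"wx":0,"wy":0,"wz":0,"hand":0},{"tx":-7,"ty":-42,"tz":0,"wx":0,"wy":0,"wz":0,"hand":0},{"tx":-12,"ty":-55,"tz":0,"wx":0,"wy":0,"wz":0,"hand":0},{"tx":-18,"ty":-67,"tz":0,"wx":0,"wy":0,"wz":0,"hand":0}]';  python3 arc.py .574 -.0725 10
```

```text
time_s: 4.27
tool_pos: [0.4472, -0.0143, 0.0784]
orientation: [3.139, -0.001, 2.693]
contact_force: [6.6, -0.4, -4.9]
width: 0.0237
time_s: 4.68
tool_pos: [0.4365, -0.0829, 0.0784]
orientation: [3.136, 0.004, 2.692]
contact_force: [8.8, 4.1, -6.5]
width: 0.024
r 0.1379 psi -4.637 F [ 8.8  4.1 -6.5] z 0.0784
1 [ -5 -13   0]
2 [-14 -24   0]
3 [-24 -34   0]
4 [-34 -43   0]
5 [-46 -51   0]
1 [-12  -7   0]
2 [-25 -12   0]
3 [-39 -16   0]
4 [-53 -19   0]
5 [-67 -20   0]
```

```bash
sed -i 's/\.141\*/.140*/' arc.py; python3 arc.py .5765 -.073 10
```

```text
r 0.1404 psi -4.641 F [ 8.8  4.1 -6.5] z 0.0784
1 [ -8 -12   0]
2 [-17 -23   0]
3 [-26 -33   0]
4 [-37 -42   0]
5 [-49 -50   0]
1 [-12  -7   0]
2 [-25 -12   0]
3 [-39 -16   0]
4 [-52 -19   0]
5 [-66 -20   0]
```

```bash
python3 -m inch '[{"tx":-8,"ty":-12,"tz":0,"wx":0,"wy":0,"wz":0,"hand":0},{"tx":-17,"ty":-23,"tz":0,"wx":0,"wy":0,"wz":0,"hand":0},{"tx":-26,"ty":-33,"tz":0,"wx":0,"wy":0,"wz":0,"hand":0},{"tx":-37,"ty":-42,"tz":0,"wx":0,"wy":0,"wz":0,"hand":0},{"tx":-49,"ty":-50,"tz":0,"wx":0,"wy":0,"wz":0,"hand":0}]'; python3 arc.py .5765 -.073 10
```

```text
time_s: 5.1
tool_pos: [0.4601, -0.148, 0.0784]
orientation: [3.131, 0.005, 2.69]
contact_force: [5.7, 7.2, -2.2]
width: 0.0235
r 0.1385 psi -4.14 F [ 5.7  7.2 -2.2] z 0.0784
1 [-11  -8   0]
2 [-24 -13   0]
3 [-38 -17   0]
4 [-52 -20   0]
5 [-65 -22   0]
1 [-14   0   0]
2 [-28   1   0]
3 [-42   4   0]
4 [-55   8   0]
5 [-68  14   0]
```

```bash
python3 -m inch '[{"tx":-11,"ty":-7,"tz":0,"wx":0,"wy":0,"wz":0,"hand":0},{"tx":-24,"ty":-12,"tz":0,"wx":0,"wy":0,"wz":0,"hand":0},{"tx":-38,"ty":-16,"tz":0,"wx":0,"wy":0,"wz":0,"hand":0},{"tx":-51,"ty":-18,"tz":0,"wx":0,"wy":0,"wz":0,"hand":0},{"tx":-64,"ty":-19,"tz":0,"wx":0,"wy":0,"wz":0,"hand":0}]'; python3 arc.py .5765 -.073 5
```

```text
time_s: 5.52
tool_pos: [0.5089, -0.1921, 0.0784]
orientation: [3.128, 0.001, 2.69]
contact_force: [-0.8, 5.2, 3.2]
width: 0.0236
r 0.1369 psi -3.658 F [-0.8  5.2  3.2] z 0.0784
1 [-14  -3   0]
2 [-28  -2   0]
3 [-41   0   0]
4 [-55   4   1]
5 [-68  10   1]
```

```bash
python3 -m inch '[{"tx":-10,"ty":0,"tz":0,"wx":0,"wy":0,"wz":0,"hand":0},{"tx":-19,"ty":0,"tz":0,"wx":0,"wy":0,"wz":0,"hand":0},{"tx":-26,"ty":1,"tz":0,"wx":0,"wy":0,"wz":0,"hand":0},{"tx":-32,"ty":2,"tz":0,"wx":0,"wy":0,"wz":0,"hand":0},{"tx":-38,"ty":3,"tz":0,"wx":0,"wy":0,"wz":0,"hand":0}]'; python3 arc.py .576 -.0715 5
```

```text
time_s: 5.93
tool_pos: [0.5442, -0.2056, 0.0784]
orientation: [3.128, 0.0, 2.69]
contact_force: [-1.8, 4.8, 2.6]
width: 0.0232
r 0.1378 psi -3.374 F [-1.8  4.8  2.6] z 0.0784
1 [-14   2   0]
2 [-27   7   0]
3 [-39  13   1]
4 [-51  21   1]
5 [-62  29   1]
```

```bash
python3 -m inch '[{"tx":-7,"ty":2,"tz":0,"wx":0,"wy":0,"wz":0,"hand":0},{"tx":-13,"ty":4,"tz":0,"wx":0,"wy":0,"wz":0,"hand":0},{"tx":-20,"ty":6,"tz":0,"wx":0,"wy":0,"wz":0,"hand":0},{"tx":-26,"ty":9,"tz":0,"wx":0,"wy":0,"wz":0,"hand":0}]'; python3 arc.py .576 -.0715 5
```

```text
time_s: 6.27
tool_pos: [0.572, -0.2092, 0.0784]
orientation: [3.129, -0.0, 2.69]
contact_force: [-2.1, 1.6, 2.8]
width: 0.0234
r 0.1377 psi -3.171 F [-2.1  1.6  2.8] z 0.0784
1 [-13   4   0]
2 [-25  12   1]
3 [-36  21   1]
4 [-46  30   1]
5 [-55  41   1]
```

```bash
python3 -m inch '[{"tx":-6,"ty":2,"tz":0,"wx":0,"wy":0,"wz":0,"hand":0},{"tx":-12,"ty":5,"tz":0,"wx":0,"wy":0,"wz":0,"hand":0},{"tx":-17,"ty":8,"tz":0,"wx":0,"wy":0,"wz":0,"hand":0}]'; python3 arc.py .576 -.0715 3
```

```text
time_s: 6.52
tool_pos: [0.5779, -0.2097, 0.0779]
orientation: [3.141, -0.028, 2.692]
contact_force: [-34.7, -1.1, 24.7]
width: 0.0236
r 0.1382 psi -3.128 F [-34.7  -1.1  24.7] z 0.0779
1 [-13   5   0]
2 [-24  13  -1]
3 [-35  22  -1]
```

The end stop is reached: 35 N tangential, and the bin has turned from 0.145 to about 3.155. I'll relax, check the pose, then open.

```bash
python3 -m inch '[{"tx":-1,"ty":0,"tz":0,"wx":0,"wy":0,"wz":0,"hand":0},{"tx":-1,"ty":0,"tz":0,"wx":0,"wy":0,"wz":0,"hand":0},{"tx":0,"ty":0,"tz":0,"wx":0,"wy":0,"wz":0,"hand":0}]'; python3 -m inch '[{"tx":0,"ty":0,"tz":0,"wx":0,"wy":0,"wz":0,"hand":0},{"tx":0,"ty":0,"tz":0,"wx":0,"wy":0,"wz":0,"hand":0}]';python3 -m inch '[{"tx":0,"ty":0,"tz":0,"wx":0,"wy":0,"wz":0,"hand":60},{"tx":0,"ty":0,"tz":0,"wx":0,"wy":0,"wz":0,"hand":80},{"tx":0,"ty":0,"tz":0,"wx":0,"wy":0,"wz":0,"hand":80},{"tx":0,"ty":0,"tz":0,"wx":0,"wy":0,"wz":0,"hand":80},{"tx":0,"ty":0,"tz":0,"wx":0,"wy":0,"wz":0,"hand":80}]'
```

```text
time_s: 6.77
tool_pos: [0.577, -0.2104, 0.0785]
orientation: [-3.14, -0.029, 2.691]
contact_force: [-4.8, 1.6, 5.1]
width: 0.0236
time_s: 6.93
tool_pos: [0.5769, -0.2104, 0.0785]
orientation: [-3.14, -0.03, 2.691]
contact_force: [-2.7, 2.0, 3.2]
width: 0.0233
time_s: 7.35
tool_pos: [0.5773, -0.2107, 0.0784]
orientation: [-3.14, -0.029, 2.691]
contact_force: [0.3, -0.0, 0.1]
width: 0.0533
```

```bash
cat > pose.py <<'E'
from h import *
import sys
def pose(p,jaw):
    s,t,R=st(); y=np.array([np.cos(jaw),np.sin(jaw),0]); z=np.array([0,0,-1.]); D=np.c_[np.cross(y,z),y,z]
    print("shift",rel(p),"rot",Ro.from_matrix(R.T@D).as_rotvec().round(4),"| at",t.round(4),"F",s["contact_force"].round(1),"w",round(s["width"],4),"j6",s["joint_pos"][5].round(2),"t",round(s["time_s"],2))
if __name__=="__main__": a=list(map(float,sys.argv[1:])); pose(a[:3],a[3])
E
python3 -m inch '[{"tx":0,"ty":0,"tz":-30,"wx":0,"wy":0,"wz":0,"hand":80},{"tx":0,"ty":0,"tz":-65,"wx":0,"wy":0,"wz":0,"hand":100},{"tx":0,"ty":0,"tz":-100,"wx":0,"wy":0,"wz":0,"hand":100},{"tx":0,"ty":0,"tz":-130,"wx":0,"wy":0,"wz":0,"hand":100},{"tx":0,"ty":0,"tz":-130,"wx":0,"wy":0,"wz":0,"hand":100}]'
python3 pose.py .55 .27 .2 .555
```

```text
time_s: 7.77
tool_pos: [0.5855, -0.2146, 0.2172]
orientation: [-3.139, -0.014, 2.691]
contact_force: [0.7, -1.3, 0.9]
width: 0.0871
shift [242.5 421.   19.6] rot [-0.0062 -0.013   0.5657] | at [ 0.5855 -0.2146  0.2172] F [ 0.7 -1.3  0.9] w 0.0871 j6 -1.61 t 7.77
```

```bash
python3 -m inch '[{"tx":20,"ty":34,"tz":0,"wx":0,"wy":0,"wz":0,"hand":100},{"tx":40,"ty":68,"tz":0,"wx":0,"wy":0,"wz":0,"hand":100},{"tx":60,"ty":102,"tz":0,"wx":0,"wy":0,"wz":0,"hand":100},{"tx":80,"ty":136,"tz":0,"wx":0,"wy":0,"wz":0,"hand":100},{"tx":100,"ty":170,"tz":0,"wx":0,"wy":0,"wz":0,"hand":100}]'
python3 -m inch '[{"tx":20,"ty":34,"tz":0,"wx":0,"wy":0,"wz":0.11,"hand":100},{"tx":40,"ty":68,"tz":0,"wx":0,"wy":0,"wz":0.22,"hand":100},{"tx":60,"ty":102,"tz":0,"wx":0,"wy":0,"wz":0.33,"hand":100},{"tx":80,"ty":136,"tz":0,"wx":0,"wy":0,"wz":0.44,"hand":100},{"tx":100,"ty":170,"tz":0,"wx":0,"wy":0,"wz":0.55,"hand":100}]'
python3 pose.py .55 .27 .2 .555
```

```text
time_s: 8.18
tool_pos: [0.5689, -0.0165, 0.2175]
orientation: [-3.139, -0.014, 2.691]
contact_force: [0.6, 0.7, 0.9]
width: 0.0941
time_s: 8.6
tool_pos: [0.5523, 0.1819, 0.2179]
orientation: [-3.132, -0.011, 2.135]
contact_force: [-0.0, -0.1, -0.3]
width: 0.094
shift [75.5 45.4 18.2] rot [-0.0097 -0.0107  0.0094] | at [0.5523 0.1819 0.2179] F [-0.  -0.1 -0.3] w 0.094 j6 -0.4 t 8.6
```

```bash
python3 -m inch '[{"tx":30,"ty":18,"tz":8,"wx":-0.009,"wy":-0.01,"wz":0.009,"hand":100},{"tx":60,"ty":36,"tz":16,"wx":-0.009,"wy":-0.01,"wz":0.009,"hand":100},{"tx":75,"ty":45,"tz":18,"wx":-0.009,"wy":-0.01,"wz":0.009,"hand":100},{"tx":75,"ty":45,"tz":18,"wx":-0.009,"wy":-0.01,"wz":0.009,"hand":100},{"tx":75,"ty":45,"tz":18,"wx":-0.009,"wy":-0.01,"wz":0.009,"hand":100}]'
python3 pose.py .55 .27 .2 .555
python3 - <<'E'
from h import *
f=grab("wrist","w2"); im=f["pixels"][:,:,::-1]
for p in [(.5508,.2706)]:
  for k in (-.061,.061): print(proj(f,[p[0]-k*np.sin(.54),p[1]+k*np.cos(.54),.092]))
E
```

```text
time_s: 9.02
tool_pos: [0.5493, 0.2699, 0.1991]
orientation: [-3.139, -0.0, 2.128]
contact_force: [0.2, -0.2, 0.2]
width: 0.0942
shift [-0.3  0.6 -0.9] rot [-0.0024 -0.0003  0.0027] | at [0.5493 0.2699 0.1991] F [ 0.2 -0.2  0.2] w 0.0942 j6 -0.24 t 9.02
[279.17467762 248.18397092]
[281.26017954 138.6958997 ]
```

View pics/w2.png

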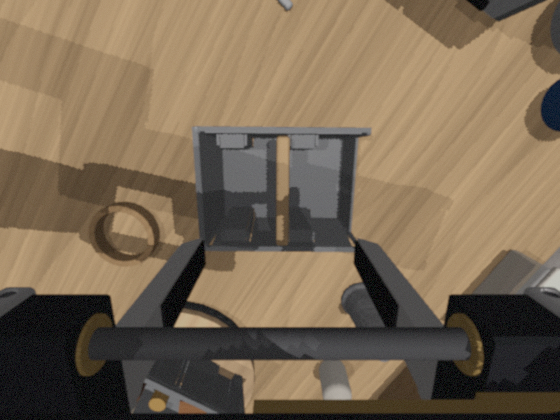

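The wrist view shows the empty bin square to the jaws. The bar runs from (283,137) to (282,245), about 2.5 mm from the prediction, and the low front is on the right (+x). Going down to the bar.

```bash
python3 -m inch '[{"tx":1,"ty":2,"tz":30,"wx":0,"wy":0,"wz":0,"hand":100},{"tx":1,"ty":2,"tz":60,"wx":0,"wy":0,"wz":0,"hand":100},{"tx":1,"ty":2,"tz":90,"wx":0,"wy":0,"wz":0,"hand":100},{"tx":1,"ty":2,"tz":110,"wx":0,"wy":0,"wz":0,"hand":100},{"tx":1,"ty":2,"tz":120,"wx":0,"wy":0,"wz":0,"hand":100}]'
python3 -m inch '[{"tx":0,"ty":0,"tz":0,"wx":0,"wy":0,"wz":0,"hand":100},{"tx":0,"ty":0,"tz":0,"wx":0,"wy":0,"wz":0,"hand":100}]'
python3 pose.py .552 .272 .062 .555
```

```text
time_s: 9.48
tool_pos: [0.5489, 0.2679, 0.0761]
orientation: [-3.134, -0.001, 2.124]
contact_force: [0.3, -0.4, 0.5]
width: 0.0935
time_s: 9.65
tool_pos: [0.5491, 0.2664, 0.076]
orientation: [-3.133, -0.001, 2.122]
contact_force: [-0.5, -0.4, -0.2]
width: 0.0937
shift [ 3.3  5.6 13.9] rot [-0.0085 -0.0007 -0.0034] | at [0.5491 0.2664 0.076 ] F [-0.5 -0.4 -0.2] w 0.0937 j6 -0.24 t 9.65
```

```bash
python3 -m inch '[{"tx":3,"ty":5,"tz":7,"wx":-0.008,"wy":0,"wz":0,"hand":100},{"tx":3,"ty":5,"tz":13,"wx":-0.008,"wy":0,"wz":0,"hand":100},{"tx":3,"ty":5,"tz":13,"wx":-0.008,"wy":0,"wz":0,"hand":60},{"tx":3,"ty":5,"tz":13,"wx":-0.008,"wy":0,"wz":0,"hand":40},{"tx":3,"ty":5,"tz":13,"wx":-0.008,"wy":0,"wz":0,"hand":40}]'
python3 pose.py .552 .272 .062 .555
python3 -m inch '[{"tx":0,"ty":0,"tz":0,"wx":0,"wy":0,"wz":0,"hand":35},{"tx":0,"ty":0,"tz":0,"wx":0,"wy":0,"wz":0,"hand":25},{"tx":0,"ty":0,"tz":0,"wx":0,"wy":0,"wz":0,"hand":0},{"tx":0,"ty":0,"tz":0,"wx":0,"wy":0,"wz":0,"hand":0},{"tx":0,"ty":0,"tz":0,"wx":0,"wy":0,"wz":0,"hand":0}]'
python3 -m inch '[{"tx":0,"ty":0,"tz":0,"wx":0,"wy":0,"wz":0,"hand":0},{"tx":0,"ty":0,"tz":0,"wx":0,"wy":0,"wz":0,"hand":0},{"tx":0,"ty":0,"tz":0,"wx":0,"wy":0,"wz":0,"hand":0},{"tx":0,"ty":0,"tz":0,"wx":0,"wy":0,"wz":0,"hand":0}]'
python3 pose.py .552 .272 .2 .555
```

```text
time_s: 10.07
tool_pos: [0.552, 0.2718, 0.0635]
orientation: [3.141, -0.0, 2.123]
contact_force: [0.2, -0.1, -0.7]
width: 0.0772
shift [0.2 0.1 1.5] rot [ 0.0005 -0.0004 -0.0032] | at [0.552  0.2718 0.0635] F [ 0.2 -0.1 -0.7] w 0.0772 j6 -0.24 t 10.07
time_s: 10.48
tool_pos: [0.5521, 0.2718, 0.0636]
orientation: [3.141, -0.0, 2.123]
contact_force: [-0.0, 0.4, 0.1]
width: 0.0439
time_s: 10.82
tool_pos: [0.552, 0.2718, 0.0636]
orientation: [3.141, -0.0, 2.123]
contact_force: [-0.2, 0.4, -0.7]
width: 0.0177
shift [   0.3    0.2 -136.4] rot [ 0.0005 -0.0004 -0.0032] | at [0.552  0.2718 0.0636] F [-0.2  0.4 -0.7] w 0.0177 j6 -0.24 t 10.82
```

```bash
python3 -m inch '[{"tx":0,"ty":0,"tz":0,"wx":0,"wy":0,"wz":0,"hand":0},{"tx":0,"ty":0,"tz":0,"wx":0,"wy":0,"wz":0,"hand":0},{"tx":0,"ty":0,"tz":0,"wx":0,"wy":0,"wz":0,"hand":0},{"tx":0,"ty":0,"tz":-8,"wx":0,"wy":0,"wz":0,"hand":0},{"tx":0,"ty":0,"tz":-20,"wx":0,"wy":0,"wz":0,"hand":0}]'
python3 -m inch '[{"tx":0,"ty":0,"tz":-15,"wx":0,"wy":0,"wz":0,"hand":0},{"tx":0,"ty":0,"tz":-35,"wx":0,"wy":0,"wz":0,"hand":0},{"tx":0,"ty":0,"tz":-65,"wx":0,"wy":0,"wz":0,"hand":0},{"tx":0,"ty":0,"tz":-100,"wx":0,"wy":0,"wz":0,"hand":0},{"tx":0,"ty":0,"tz":-130,"wx":0,"wy":0,"wz":0,"hand":0}]'
python3 -m inch '[{"tx":0,"ty":0,"tz":0,"wx":0,"wy":0,"wz":0,"hand":0},{"tx":0,"ty":0,"tz":0,"wx":0,"wy":0,"wz":0,"hand":0}]'
python3 - <<'E'
from h import *
f=grab("top","t2"); s,t,R=st(); print(s["contact_force"],s["width"],t,s["orientation"])
im=f["pixels"][:,:,::-1]
c=cv2.resize(im[150:265,165:355],None,fx=4.2,fy=4.2,interpolation=cv2.INTER_CUBIC)
cv2.imwrite("pics/t2c.png",cv2.convertScaleAbs(c,alpha=1.6))
E
```

```text
time_s: 11.23
tool_pos: [0.5507, 0.2713, 0.0828]
orientation: [-3.139, -0.001, 2.123]
contact_force: [-0.2, 0.8, -0.7]
width: 0.0004
time_s: 11.65
tool_pos: [0.5515, 0.2715, 0.2163]
orientation: [-3.141, -0.001, 2.123]
contact_force: [0.8, 0.4, -0.1]
width: 0.0005
time_s: 11.82
tool_pos: [0.5539, 0.2724, 0.2212]
orientation: [3.133, 0.001, 2.123]
contact_force: [0.4, 0.3, 0.6]
width: 0.0005
[ 0.74545587  0.23467148 -0.57233777] 0.0005785504689659557 [0.55223251 0.27176566 0.2180872 ] [3.13870141e+00 1.58242972e-04 2.12270912e+00]
```

View pics/t2c.png

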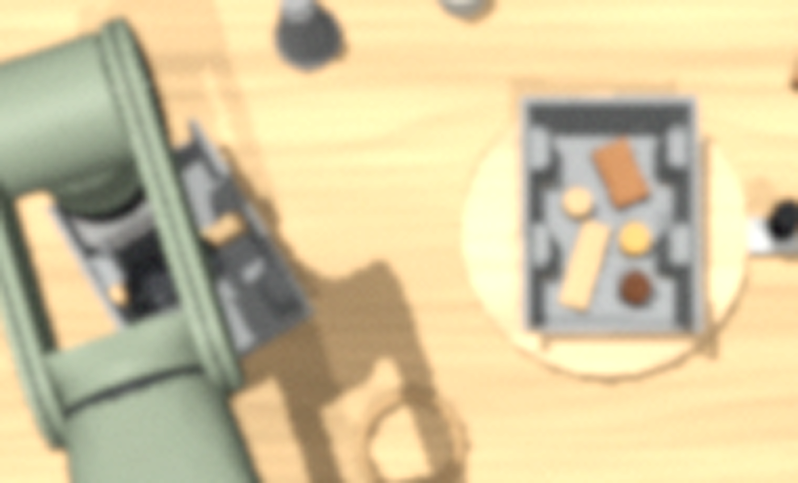

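The top view shows the filled bin turned with its low front now at the bottom (crop y≈330) and the sleeve at the right (785,218). The empty bin is still on the table, unmoved, and the fingers are shut on nothing, so the bar was missed. I'll look through the wrist camera.

```bash
python3 -m inch '[{"tx":0,"ty":0,"tz":0,"wx":0,"wy":0,"wz":0,"hand":50},{"tx":0,"ty":0,"tz":0,"wx":0,"wy":0,"wz":0,"hand":100},{"tx":0,"ty":0,"tz":0,"wx":0,"wy":0,"wz":0,"hand":100},{"tx":0,"ty":0,"tz":0,"wx":0,"wy":0,"wz":0,"hand":100},{"tx":0,"ty":0,"tz":0,"wx":0,"wy":0,"wz":0,"hand":100}]'
python3 - <<'E'
from h import *
f=grab("wrist"); s,t,R=st(); g=grab("side")
cv2.imwrite("pics/w3.png",np.vstack([cv2.resize(f["pixels"][:260,120:440,::-1],(640,520),interpolation=cv2.INTER_CUBIC)]))
cv2.imwrite("pics/s3.png",cv2.resize(g["pixels"][60:240,160:400,::-1],(800,600),interpolation=cv2.INTER_CUBIC))
print(t,proj(f,[*t[:2],.092]),proj(f,t),-f["R"].T@f["t"])
for x,y in[(.5508,.2706),(.5492,.2679)]:
  print(proj(f,[x,y,.092]),proj(g,[x,y,.092]))
B=lambda a,b,z:np.array([.5495+a*np.cos(.552)-b*np.sin(.552),.268+a*np.sin(.552)+b*np.cos(.552),z])
for a in(-.092,.092):
  for b in(-.067,.067): print(a,b,"wrist",proj(f,B(a,b,.085)).round(1),"side",proj(g,B(a,b,.085)).round(1))
E
```

```text
time_s: 12.28
tool_pos: [0.5517, 0.2716, 0.2169]
orientation: [3.141, -0.0, 2.123]
contact_force: [-0.1, 0.9, -0.1]
width: 0.03
[0.55182293 0.27165678 0.21718766] [278.51086751 192.29334945] [278.55216688 230.85160555] [0.50926123 0.34072338 0.4343715 ]
[277.26066977 192.60485804] [252.50850669 161.94800639]
[274.82823371 193.85272894] [252.40063948 162.4175641 ]
-0.092 -0.067 wrist [200.1 245.9] side [254.1 182.9]
-0.092 0.067 wrist [191.4 133.3] side [217.3 171.4]
0.092 -0.067 wrist [350.5 245.8] side [285.6 157.8]
0.092 0.067 wrist [358.3 133.3] side [251.3 148.5]
```

View pics/w3.png

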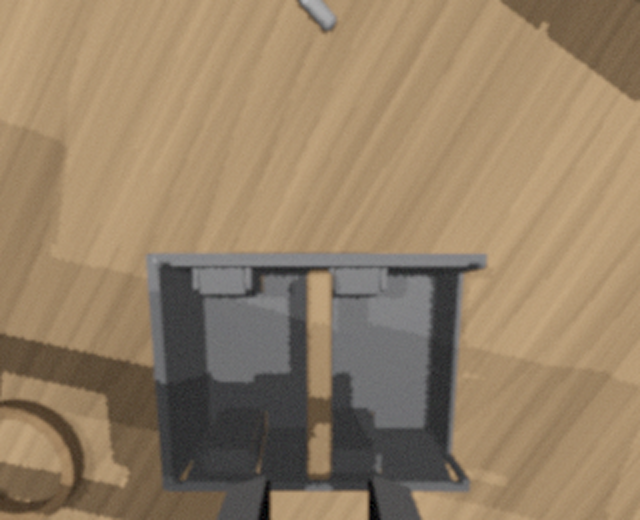

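View pics/s3.png

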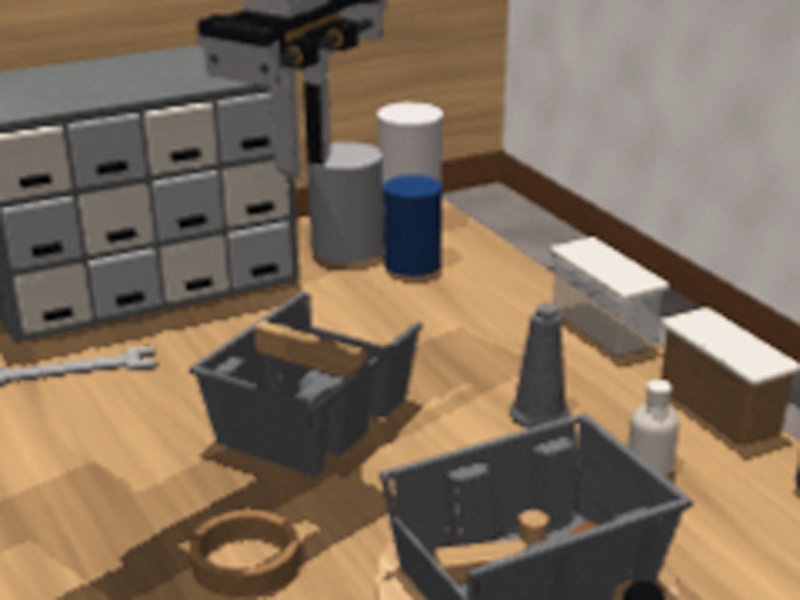

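Run:
```python
from h import *
f=grab("side"); s,t,R=st()
for z in (.217,.227,.237,.247): print(z,proj(f,[t[0],t[1],z]).round(1))
for k in(-.02,.02): print(proj(f,t+k*R[:,1]).round(1))
# bar ends in side: crop (262,328),(362,355)
for u,v in[(262,328),(362,355)]: print(ray(f,160+u*.3,60+v*.3,.092))
print(s['width'],s['time_s'])
```

```text
0.217 [251.  124.1]
0.227 [250.9 120.9]
0.237 [250.7 117.6]
0.247 [250.6 114.4]
[247.2 126.2]
[254.8 121.7]
[0.52159026 0.31319284 0.092     ]
[0.58218829 0.22038326 0.092     ]
0.042220644920770746 12.4333
```

The side view shows the fingertips at about (251,110). The reported TCP projects to (251,124), so the real tips are about 40 mm above the reported TCP, and the wrist views agree. The fingers therefore shut just above the bar. I'll retry about 37 mm lower, at TCP z ≈ 0.027, which still clears the floor and the gripper body.

```bash
python3 -m inch '[{"tx":0,"ty":1,"tz":30,"wx":0,"wy":0,"wz":0,"hand":100},{"tx":0,"ty":1,"tz":60,"wx":0,"wy":0,"wz":0,"hand":100},{"tx":0,"ty":1,"tz":85,"wx":0,"wy":0,"wz":0,"hand":100},{"tx":0,"ty":1,"tz":95,"wx":0,"wy":0,"wz":0,"hand":100},{"tx":0,"ty":1,"tz":100,"wx":0,"wy":0,"wz":0,"hand":100}]'
python3 pose.py .552 .272 .027 .553
python3 -m inch '[{"tx":0,"ty":0,"tz":15,"wx":0,"wy":0,"wz":0,"hand":70},{"tx":0,"ty":0,"tz":30,"wx":0,"wy":0,"wz":0,"hand":70},{"tx":0,"ty":0,"tz":45,"wx":0,"wy":0,"wz":0,"hand":70},{"tx":0,"ty":0,"tz":60,"wx":0,"wy":0,"wz":0,"hand":70},{"tx":0,"ty":0,"tz":60,"wx":0,"wy":0,"wz":0,"hand":70}]'
python3 pose.py .552 .272 .027 .553
```

```text
time_s: 12.85
tool_pos: [0.5514, 0.2718, 0.1151]
orientation: [-3.139, -0.001, 2.123]
contact_force: [0.1, 0.4, 0.3]
width: 0.0757
shift [-0.2  0.8 88.1] rot [-0.0023 -0.0011 -0.0011] | at [0.5514 0.2718 0.1151] F [0.1 0.4 0.3] w 0.0757 j6 -0.24 t 12.85
time_s: 13.27
tool_pos: [0.55, 0.2713, 0.0535]
orientation: [-3.136, -0.002, 2.123]
contact_force: [-0.2, -0.1, -0.7]
width: 0.0662
shift [-0.5  2.2 26.5] rot [-0.0055 -0.0018 -0.0011] | at [0.55   0.2713 0.0535] F [-0.2 -0.1 -0.7] w 0.0662 j6 -0.24 t 13.27
```

```bash
python3 -m inch '[{"tx":0,"ty":2,"tz":12,"wx":-0.005,"wy":0,"wz":0,"hand":50},{"tx":0,"ty":2,"tz":22,"wx":-0.005,"wy":0,"wz":0,"hand":50},{"tx":0,"ty":2,"tz":26,"wx":-0.005,"wy":0,"wz":0,"hand":50},{"tx":0,"ty":2,"tz":26,"wx":-0.005,"wy":0,"wz":0,"hand":30},{"tx":0,"ty":2,"tz":26,"wx":-0.005,"wy":0,"wz":0,"hand":20}]'
python3 pose.py .552 .272 .027 .553
python3 -m inch '[{"tx":0,"ty":0,"tz":0,"wx":0,"wy":0,"wz":0,"hand":0},{"tx":0,"ty":0,"tz":0,"wx":0,"wy":0,"wz":0,"hand":0},{"tx":0,"ty":0,"tz":0,"wx":0,"wy":0,"wz":0,"hand":0},{"tx":0,"ty":0,"tz":0,"wx":0,"wy":0,"wz":0,"hand":0},{"tx":0,"ty":0,"tz":0,"wx":0,"wy":0,"wz":0,"hand":0}]'
python3 -m inch '[{"tx":0,"ty":0,"tz":0,"wx":0,"wy":0,"wz":0,"hand":0},{"tx":0,"ty":0,"tz":0,"wx":0,"wy":0,"wz":0,"hand":0},{"tx":0,"ty":0,"tz":0,"wx":0,"wy":0,"wz":0,"hand":0},{"tx":0,"ty":0,"tz":0,"wx":0,"wy":0,"wz":0,"hand":0},{"tx":0,"ty":0,"tz":0,"wx":0,"wy":0,"wz":0,"hand":0}]'
python3 pose.py .552 .272 .027 .553
```

```text
time_s: 13.68
tool_pos: [0.552, 0.2725, 0.0281]
orientation: [3.141, -0.002, 2.123]
contact_force: [0.4, 0.7, 1.0]
width: 0.0368
shift [-0.4 -0.2  1.1] rot [ 0.0001 -0.0017 -0.0011] | at [0.552  0.2725 0.0281] F [0.4 0.7 1. ] w 0.0368 j6 -0.24 t 13.68
time_s: 14.1
tool_pos: [0.5521, 0.2724, 0.0287]
orientation: [3.141, -0.001, 2.123]
contact_force: [-1.3, -0.8, 3.1]
width: 0.0137
time_s: 14.52
tool_pos: [0.5521, 0.2724, 0.0288]
orientation: [3.141, -0.001, 2.123]
contact_force: [-0.2, -0.7, 1.3]
width: 0.0139
shift [-0.3 -0.3  1.8] rot [ 0.0003 -0.0014 -0.0012] | at [0.5521 0.2724 0.0288] F [-0.2 -0.7  1.3] w 0.0139 j6 -0.24 t 14.52
```

Bar gripped (13.9 mm). I'll lift and compute the filled bin's final pose from the last top picture.

```bash
python3 -m inch '[{"tx":0,"ty":0,"tz":-8,"wx":0,"wy":0,"wz":0,"hand":0},{"tx":0,"ty":0,"tz":-25,"wx":0,"wy":0,"wz":0,"hand":0},{"tx":0,"ty":0,"tz":-50,"wx":0,"wy":0,"wz":0,"hand":0},{"tx":0,"ty":0,"tz":-75,"wx":0,"wy":0,"wz":0,"hand":0},{"tx":0,"ty":0,"tz":-100,"wx":0,"wy":0,"wz":0,"hand":0}]'
python3 -m inch '[{"tx":0,"ty":0,"tz":-20,"wx":0,"wy":0,"wz":0,"hand":0},{"tx":0,"ty":0,"tz":-40,"wx":0,"wy":0,"wz":0,"hand":0},{"tx":0,"ty":0,"tz":-50,"wx":0,"wy":0,"wz":0,"hand":0},{"tx":0,"ty":0,"tz":-50,"wx":0,"wy":0,"wz":0,"hand":0}]'
python3 - <<'E'
from h import *
f=grab("top"); im=f["pixels"]
P=lambda x,y,z: ray(f,165+x/4.2-.5,150+y/4.2-.5,z)
c=P(606,235,.035);s=P(785,217,.12)
print("disc",c,"sleeve",s,np.hypot(*(s-c)[:2]))
q=np.array([P(*a,.12) for a in[(522,97),(697,97),(526,333),(705,333)]]); a=q[:2].mean(0)-q[2:].mean(0); b=q[[0,2]].mean(0)-q[[1,3]].mean(0)
print(q.mean(0),np.hypot(*a[:2]),np.hypot(*b[:2]),"yaws",np.arctan2(a[1],a[0]),np.arctan2(b[1],b[0])-np.pi/2)
g=im[150:265,270:345].astype(np.uint8); hsv=cv2.cvtColor(g,cv2.COLOR_RGB2HSV)
m=((hsv[:,:,1]<60)&(hsv[:,:,2]<170)).astype(np.uint8); n,l,stt,_=cv2.connectedComponentsWithStats(m); k=1+stt[1:,4].argmax()
cn=max(cv2.findContours((l==k).astype(np.uint8),0,2)[0],key=cv2.contourArea); r=cv2.minAreaRect(cn); print(stt[k],r,ray(f,270+r[0][0],150+r[0][1],.12))
E
python3 pose.py .574 -.073 .178 0
```

```text
time_s: 14.93
tool_pos: [0.5512, 0.2721, 0.1289]
orientation: [-3.14, -0.002, 2.123]
contact_force: [-0.5, -0.2, -2.3]
width: 0.0137
time_s: 15.27
tool_pos: [0.5532, 0.2727, 0.182]
orientation: [3.138, -0.001, 2.123]
contact_force: [-0.6, -0.1, -2.5]
width: 0.0136
disc [ 0.57447361 -0.07248979  0.035     ] sleeve [ 0.57300846 -0.20825819  0.12      ] 0.1357763096834993
[ 0.57682118 -0.07350719  0.12      ] 0.18752315138753478 0.13838781680116544 yaws 0.006334398508072427 -0.010567519612767029
[  18   22   45   58 2041] ((40.002925872802734, 50.593658447265625), (57.09712600708008, 43.63494873046875), 88.21009063720703) [ 0.57635384 -0.07245836  0.12      ]
shift [-305.5 -162.3    1.2] rot [-0.     -0.0017  0.552 ] | at [0.552  0.2723 0.1798] F [ 0.6 -0.6 -3.4] w 0.0136 j6 -0.24 t 15.32
```

```bash
python3 -m inch '[{"tx":-20,"ty":-10,"tz":0,"wx":0,"wy":0,"wz":0.05,"hand":0},{"tx":-50,"ty":-27,"tz":0,"wx":0,"wy":0,"wz":0.12,"hand":0},{"tx":-80,"ty":-43,"tz":0,"wx":0,"wy":0,"wz":0.19,"hand":0},{"tx":-110,"ty":-59,"tz":0,"wx":0,"wy":0,"wz":0.26,"hand":0},{"tx":-140,"ty":-75,"tz":0,"wx":0,"wy":0,"wz":0.33,"hand":0}]'
python3 pose.py .577 -.073 .18 0
```

```text
time_s: 15.73
tool_pos: [0.5597, 0.1124, 0.1768]
orientation: [-3.137, -0.002, 1.79]
contact_force: [0.4, 0.7, -2.9]
width: 0.0136
shift [-184.7  -23.4   -3.6] rot [-0.0048 -0.0019  0.2192] | at [0.5597 0.1124 0.1768] F [ 0.4  0.7 -2.9] w 0.0136 j6 -0.17 t 15.73
```

```bash
python3 -m inch '[{"tx":-35,"ty":-4,"tz":-1,"wx":0,"wy":0,"wz":0.05,"hand":0},{"tx":-70,"ty":-8,"tz":-2,"wx":0,"wy":0,"wz":0.1,"hand":0},{"tx":-105,"ty":-13,"tz":-3,"wx":0,"wy":0,"wz":0.15,"hand":0},{"tx":-135,"ty":-17,"tz":-3,"wx":0,"wy":0,"wz":0.19,"hand":0},{"tx":-160,"ty":-20,"tz":-3,"wx":0,"wy":0,"wz":0.22,"hand":0}]'
python3 -m inch '[{"tx":-10,"ty":0,"tz":0,"wx":0,"wy":0,"wz":0,"hand":0},{"tx":-20,"ty":0,"tz":0,"wx":0,"wy":0,"wz":0,"hand":0},{"tx":-20,"ty":0,"tz":0,"wx":0,"wy":0,"wz":0,"hand":0},{"tx":-20,"ty":0,"tz":0,"wx":0,"wy":0,"wz":0,"hand":0}]'
python3 pose.py .577 -.073 .18 0
```

```text
time_s: 16.15
tool_pos: [0.5733, -0.0504, 0.1769]
orientation: [-3.132, -0.002, 1.567]
contact_force: [0.3, 0.6, -2.8]
width: 0.0135
time_s: 16.48
tool_pos: [0.5725, -0.0693, 0.1758]
orientation: [-3.131, -0.003, 1.567]
contact_force: [0.4, 0.2, -2.6]
width: 0.0139
shift [-3.6  4.5 -4.3] rot [-0.011  -0.0033 -0.0036] | at [ 0.5725 -0.0693  0.1758] F [ 0.4  0.2 -2.6] w 0.0139 j6 -0.27 t 16.48
```

```bash
python3 -m inch '[{"tx":-4,"ty":4,"tz":-2,"wx":-0.011,"wy":-0.003,"wz":-0.003,"hand":0},{"tx":-4,"ty":4,"tz":-2,"wx":-0.011,"wy":-0.003,"wz":-0.003,"hand":0},{"tx":-4,"ty":4,"tz":-2,"wx":-0.011,"wy":-0.003,"wz":-0.003,"hand":0},{"tx":-4,"ty":4,"tz":-2,"wx":-0.011,"wy":-0.003,"wz":-0.003,"hand":0}]'
python3 pose.py .577 -.073 .1016 0
python3 - <<'E'
from h import *
g=grab("side"); f=grab("wrist")
a=cv2.resize(g["pixels"][110:290,230:400,::-1],None,fx=2.35,fy=2.35,interpolation=cv2.INTER_CUBIC)
b=cv2.resize(f["pixels"][90:270,140:420,::-1],(400,423*180*400//(280*270)) if 0 else (400,257),interpolation=cv2.INTER_CUBIC)
b=np.vstack([b,np.zeros((a.shape[0]-257,400,3),np.uint8)])
cv2.imwrite("pics/hov.png",cv2.convertScaleAbs(np.hstack([a,b]),alpha=1.5))
s,t,R=st(); un=t[2]-.0288
for nm,c,z0 in(("low",(.5755,-.073),.035),("emp",(t[0]-.0018,t[1]),un)):
  for x in(-.092,.092):
    for y in(-.067,.067):
      p=[c[0]+x,c[1]+y,z0+.085]; q=proj(g,p); w=proj(f,p)
      print(nm,x,y,"side crop",((q-[230,110])*2.35).round(),"wrist crop",(400+(w[0]-140)/.7).round(),((w[1]-90)/.7).round())
E
```

```text
time_s: 16.82
tool_pos: [0.5767, -0.0724, 0.178]
orientation: [3.141, -0.0, 1.572]
contact_force: [0.0, 1.4, -3.0]
width: 0.0137
shift [-0.6  0.3 76.4] rot [ 0.0004 -0.0003  0.0008] | at [ 0.5767 -0.0724  0.178 ] F [ 0.   1.4 -3. ] w 0.0137 j6 -0.27 t 16.82
low -0.092 -0.067 side crop [166. 290.] wrist crop 464.0 264.0
low -0.092 0.067 side crop [102. 220.] wrist crop 445.0 66.0
low 0.092 -0.067 side crop [318. 238.] wrist crop 729.0 263.0
low 0.092 0.067 side crop [245. 178.] wrist crop 747.0 66.0
emp -0.092 -0.067 side crop [169. 189.] wrist crop 387.0 388.0
emp -0.092 0.067 side crop [100. 125.] wrist crop 337.0 82.0
emp 0.092 -0.067 side crop [332. 141.] wrist crop 800.0 387.0
emp 0.092 0.067 side crop [253.  88.] wrist crop 847.0 82.0
```

View pics/hov.png

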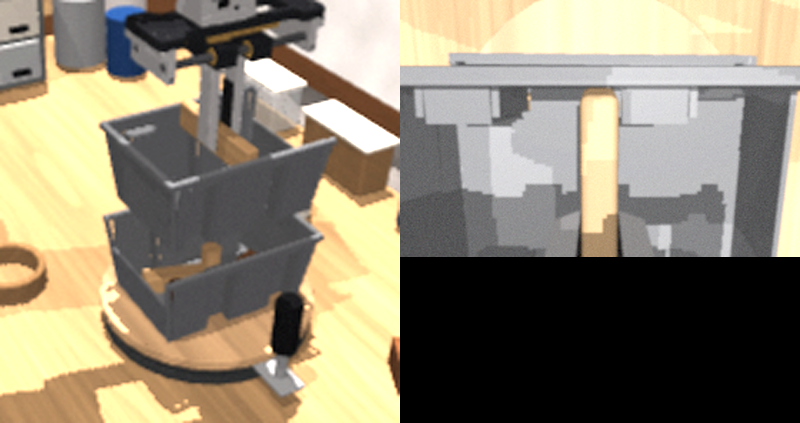

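The picture shows the empty bin hanging level above the filled one, low fronts opposite. In the side crop its corners are at (171,190), (102,125) and (333,138), within 2 px of the prediction. The filled bin's are at (170,292), (105,216) and (323,236), about 4 px right of it. So the filled bin is about 3 mm further along +x, and I'll shift and lower.

```bash
python3 -m inch '[{"tx":0,"ty":3,"tz":5,"wx":0,"wy":0,"wz":0,"hand":0},{"tx":0,"ty":3,"tz":12,"wx":0,"wy":0,"wz":0,"hand":0},{"tx":0,"ty":3,"tz":20,"wx":0,"wy":0,"wz":0,"hand":0},{"tx":0,"ty":3,"tz":24,"wx":0,"wy":0,"wz":0,"hand":0},{"tx":0,"ty":3,"tz":24,"wx":0,"wy":0,"wz":0,"hand":0}]'
python3 pose.py .5795 -.073 .137 0
```

```text
time_s: 17.33
tool_pos: [0.5779, -0.0723, 0.1515]
orientation: [-3.138, -0.001, 1.571]
contact_force: [-0.2, 0.4, -3.0]
width: 0.0136
shift [-0.7  1.6 14.5] rot [-0.004  -0.0015  0.0002] | at [ 0.5779 -0.0723  0.1515] F [-0.2  0.4 -3. ] w 0.0136 j6 -0.27 t 17.33
```

```bash
python3 -m inch '[{"tx":-1,"ty":2,"tz":0,"wx":-0.004,"wy":0,"wz":0,"hand":0},{"tx":-1,"ty":2,"tz":3,"wx":-0.004,"wy":0,"wz":0,"hand":0},{"tx":-1,"ty":2,"tz":6,"wx":-0.004,"wy":0,"wz":0,"hand":0},{"tx":-1,"ty":2,"tz":9,"wx":-0.004,"wy":0,"wz":0,"hand":0},{"tx":-1,"ty":2,"tz":11,"wx":-0.004,"wy":0,"wz":0,"hand":0}]'
python3 pose.py .5795 -.073 .137 0
```

```text
time_s: 17.75
tool_pos: [0.5798, -0.0733, 0.1401]
orientation: [-3.141, -0.002, 1.571]
contact_force: [0.1, -0.2, -2.8]
width: 0.0138
shift [ 0.3 -0.3  3.1] rot [-0.0002 -0.0015  0.0001] | at [ 0.5798 -0.0733  0.1401] F [ 0.1 -0.2 -2.8] w 0.0138 j6 -0.28 t 17.75
```

```bash
python3 -m inch '[{"tx":0,"ty":0,"tz":1,"wx":0,"wy":0,"wz":0,"hand":0},{"tx":0,"ty":0,"tz":2,"wx":0,"wy":0,"wz":0,"hand":0},{"tx":0,"ty":0,"tz":3,"wx":0,"wy":0,"wz":0,"hand":0},{"tx":0,"ty":0,"tz":3,"wx":0,"wy":0,"wz":0,"hand":0}]'
python3 -m inch '[{"tx":0,"ty":0,"tz":1,"wx":0,"wy":0,"wz":0,"hand":0},{"tx":0,"ty":0,"tz":2,"wx":0,"wy":0,"wz":0,"hand":0},{"tx":0,"ty":0,"tz":2,"wx":0,"wy":0,"wz":0,"hand":0}]'
```

```text
time_s: 18.08
tool_pos: [0.5797, -0.0733, 0.137]
orientation: [-3.141, -0.002, 1.571]
contact_force: [-0.6, 0.6, -2.4]
width: 0.014
time_s: 18.33
tool_pos: [0.58, -0.0734, 0.1367]
orientation: [3.141, -0.001, 1.571]
contact_force: [-2.5, 0.3, 4.6]
width: 0.0139
```

Contact came at TCP z 0.1367, exactly the ledge height. Now I'll release, rise and check.

```bash
python3 -m inch '[{"tx":0,"ty":0,"tz":0,"wx":0,"wy":0,"wz":0,"hand":0},{"tx":0,"ty":0,"tz":0,"wx":0,"wy":0,"wz":0,"hand":20},{"tx":0,"ty":0,"tz":0,"wx":0,"wy":0,"wz":0,"hand":30},{"tx":0,"ty":0,"tz":0,"wx":0,"wy":0,"wz":0,"hand":50},{"tx":0,"ty":0,"tz":0,"wx":0,"wy":0,"wz":0,"hand":50}]'
python3 -m inch '[{"tx":0,"ty":0,"tz":0,"wx":0,"wy":0,"wz":0,"hand":50},{"tx":0,"ty":0,"tz":-5,"wx":0,"wy":0,"wz":0,"hand":50},{"tx":0,"ty":0,"tz":-20,"wx":0,"wy":0,"wz":0,"hand":50},{"tx":0,"ty":0,"tz":-45,"wx":0,"wy":0,"wz":0,"hand":50},{"tx":0,"ty":0,"tz":-75,"wx":0,"wy":0,"wz":0,"hand":50}]'
python3 -m inch '[{"tx":35,"ty":0,"tz":-25,"wx":0,"wy":0,"wz":0,"hand":50},{"tx":70,"ty":0,"tz":-25,"wx":0,"wy":0,"wz":0,"hand":50},{"tx":105,"ty":0,"tz":-25,"wx":0,"wy":0,"wz":0,"hand":50},{"tx":140,"ty":0,"tz":-25,"wx":0,"wy":0,"wz":0,"hand":50},{"tx":170,"ty":0,"tz":-25,"wx":0,"wy":0,"wz":0,"hand":50}]'
python3 -m inch '[{"tx":35,"ty":0,"tz":0,"wx":0,"wy":0,"wz":0,"hand":50},{"tx":70,"ty":0,"tz":0,"wx":0,"wy":0,"wz":0,"hand":50},{"tx":80,"ty":0,"tz":0,"wx":0,"wy":0,"wz":0,"hand":50},{"tx":80,"ty":0,"tz":0,"wx":0,"wy":0,"wz":0,"hand":50}]'
python3 - <<'E'
from h import *
g=grab("side"); f=grab("top")
a=cv2.resize(g["pixels"][120:280,250:380,::-1],(390,480),interpolation=cv2.INTER_CUBIC)
b=cv2.resize(f["pixels"][160:250,270:346,::-1],(405,480),interpolation=cv2.INTER_CUBIC)
cv2.imwrite("pics/end.png",cv2.convertScaleAbs(np.hstack([a,b]),alpha=1.5))
for nm,z in(("low",.12),("emp .193",.193)):
  for x in(-.092,.092):
    for y in(-.067,.067):
      p=[.577+x,-.073+y,z]; q=proj(g,p);w=proj(f,p); print(nm,x,y,((q-[250,120])*3).round(),((w-[270,160])*5.33+[390,0]).round())
E
```

```text
time_s: 18.75
tool_pos: [0.5802, -0.0734, 0.1367]
orientation: [3.141, -0.001, 1.571]
contact_force: [-0.8, -0.2, -0.2]
width: 0.0356
time_s: 19.17
tool_pos: [0.5786, -0.0731, 0.2106]
orientation: [-3.138, -0.002, 1.571]
contact_force: [1.0, -0.3, 0.6]
width: 0.0469
time_s: 19.58
tool_pos: [0.5786, 0.0989, 0.2369]
orientation: [-3.139, -0.003, 1.571]
contact_force: [0.7, 0.3, -0.6]
width: 0.0471
time_s: 19.92
tool_pos: [0.5783, 0.1816, 0.2374]
orientation: [-3.14, -0.003, 1.576]
contact_force: [0.4, -0.2, 0.8]
width: 0.0468
low -0.092 -0.067 [153. 339.] [717. 362.]
low -0.092 0.067 [ 72. 251.] [497. 365.]
low 0.092 -0.067 [348. 273.] [709.  68.]
low 0.092 0.067 [254. 197.] [494.  71.]
emp .193 -0.092 -0.067 [157. 259.] [728. 347.]
emp .193 -0.092 0.067 [ 71. 175.] [499. 349.]
emp .193 0.092 -0.067 [360. 196.] [720.  41.]
emp .193 0.092 0.067 [261. 125.] [495.  43.]
```

View pics/end.png

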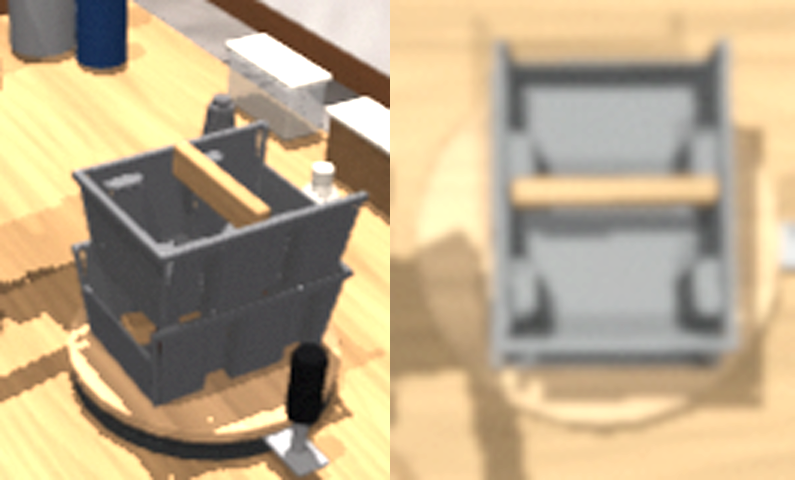

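The picture shows the empty bin level on the filled one. Its rim corners are at (160,258), (75,175) and (365,193), matching the ledge-height prediction (157,259), (71,175), (360,196) with the same shift of about 3 px as the filled bin's. The low fronts are opposite and the crank is at the stop. Handing in.

```bash
python3 -c "
from h import *
s,t,R=st();print(s['time_s'],t,abs(s['joint_vel']).max(),s['width']);print(ctrl.close_job())"
```

```text
20.0167 [0.578606   0.1783035  0.23719367] 0.031197422732747778 0.046991731557677247
the job is handed in; nothing more can be done
None
```

I wound the turntable to its end stop by the sleeve, set the empty bin level on the filled bin's ledges with the low fronts opposite, and handed the job in at about 20 s. No verdict was reported.

**Winding:** The bin turned from about 0.145 to 3.155 rad. The stop showed as about 35 N against the tool. I let the force drop before letting go of the sleeve.

**Placing:** The bin touched down at a tool height of 0.1367 m, where 0.1368 m was expected for the ledges. The last side view puts both bins' rim corners within about 5 pixels (in a crop enlarged three times) of the level, stacked prediction. Both bins are shifted the same way, so I put them within about 1–2 mm of each other. The gripper was clear of everything at hand-in.

**What disagreed or failed:**
- **Missed grasp:** The first try at the bar closed on nothing, and the bin did not move. The fingertips looked about 40 mm higher than the reported tool point, so I went about 35 mm lower and gripped the bar (13.9 mm wide).
- **Sleeve grip:** For the same reason the sleeve was probably held only near its top. The gripper read 23.5 mm on the 28 mm sleeve, but it held all the way round.
- **Bystanders:** I did not measure them again at the end. The tape roll, cone and glue bottle that later pictures showed looked undisturbed.

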